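Refit the can crusher's stroke knob and hold it home

ROBOT

A 7-joint arm with a two-finger parallel gripper is mounted at the origin on the work surface. World frame = base frame: x ahead of the robot, y to its left, z up, the work surface at z = 0. Lengths are in m, angles in rad, forces in N, time in s.
With the tool pointing down it reaches from about 0.4 to 0.85 m from the base axis. Payload 10.4 kg.
Tool frame: the origin (TCP) lies at the very end of the fingers, on their centre line; the grasp point (between the pads) lies 19 mm behind it; z points along the fingers, y is the direction in which the jaws open and shut (so a half turn about z gives the same grasp; the last joint's range is limited). The gripper opens to 87 mm and grips with 3 to 60 N. Pads are 19 mm wide; open, the fingers measure 117 mm over their backs; the gripper's body (75 mm by 190 mm) begins 51 mm behind the grasp point.
Start: joints at [1.226, 0.332, -0.065, 1.46, 0.022, 1.35, -0.088], TCP at [0.198, -0.593, 0.223] pointing down, gripper open.
Joint ranges: [-2.6, 2.6], [-0.5, 2.12], [-1.47, 1.34], [0.16, 2.42], [-1.27, 4.41], [0.06, 2.06], [-2.6, 2.6]. Speed limits (rad/s): [2.22, 2.22, 2.79, 2.79, 3.14, 3.14, 3.14].

INTERFACE

Orientations are given as a unit quaternion [x, y, z, w].
In Python, from bench import r, eyes, job gives the robot as it stands. The module is installed in compiled form; this text tells all that it offers.
- The arm moves only by the tool play_rows, never from a script. Its argument "motion" is a list of rows, each a list of 7 numbers: the shift along the tool's x, y, z as a fraction of full scale, then the turn, a rotation vector about the tool's x, y, z as a fraction of full scale, then the opening in per cent of the stroke, from 0 (shut) to 100 (fully open). A call has 1 to 5 rows; each row is the pose to reach, as a shift and turn from the pose commanded when the call began, along the tool's axes at that moment; what a row does not reach only later rows make up. Full scale, the value 1, is 0.2 m for a shift and 90 degrees for a turn. A row lasts 1/8 s, in which the tool goes at most 62.5 mm and 10.7 degrees, less where a joint would pass 70% of its speed; a pose out of reach is approached as far as the arm can. A call with a number of a shift or a turn outside -1 to 1 is refused whole. A call with a gripper value outside its range is refused whole. The fingers move at their own pace and stop on an object; "squeeze" is the grip in N (left out, the last holds). Time passes only in rows, so rows that repeat a pose let the fingers close. It gives the time, the measured TCP pose, the force and the opening at its end, in the units of the state.
- r.read_state(): the state, without advancing time (a new reading comes with each control period).
- eyes.camera(name): name is "side" or "top"; returns a dict with "image" (400x640x3 uint8, red, green, blue), "mtx" (3x3 intrinsics, pixels), "R" (3x3) and "t" (3): a world point X has camera coordinates R X + t. Camera axes: x right, y down, z forward; pixel columns grow to the right and rows downward; lengths in m; the calibration is good to about 2 mm. A picture is of the moment at which its call begins. There is no depth.
- job.close_job(): hands the job in, once; it reports no verdict.
Trained networks look in a picture, given as the dict that the camera call returned (one of the last four; its "shot" number tells which), for a name from the list of things; names that differ only in an ending like _2 or _b are one class to them, and where a whole thing is asked for, a point or a joint stands for the part that bears it (a point fixed in the world has none). Each returns a list of dicts, best first, with "p" (0 to 1); they miss things now and then, are a little off and sometimes report something else, mostly with a low value. They report only what shows in the picture. A call takes as long as a camera call. They do not tell look-alikes from the thing itself.
- eyes.regions_of(picture, label): "region" (400x640 bool, what is visible of it) and "xy" ([column, row] in pixels, amid what is visible of it).
- eyes.landmark_of(picture, label): "xy" ([column, row] in pixels: a listed point, or the origin of a listed thing).
The state is a dict: "time": time; "joint_positions": joint angles; "joint_vel": joint speeds; "joint_torque": joint torques, N m; "ee_pos": TCP position; "eef_rot": TCP orientation; "ft_force": force on the tool from outside, world axes, zero at the start; "torque": the same for the moment, N m; "width": finger opening in m.
Only numpy, scipy, OpenCV 4.12 (cv2) and the standard library are available. Lean on these libraries where they do the work, as an engineer would, in place of code of your own. Each camera call takes 0.05 s, during which the arm holds its last target. There are 200 camera calls.

TASK

First push the can crusher's red eject plunger all the way down to its stop and let it spring back up. Then take the loose black knob, turn it so that its flat matches the flat of the crusher's D-shaft, push it fully home onto the shaft against the sprung collar, and finish while still holding and pressing it down there, so that I can tighten its screw. Leave the cans, bottle, vase and crate where they are.

Things in the scene. Friction and masses are not known exactly. Their poses are not given: they have to be found in the camera images.
- crusher: Chrome can crusher, fixed; origin at table height. Base plate x -100 to 100, y -230 to 165 mm, 12 thick; grey deck x -75 to 75, y -60 to 165, top at 60 mm; at the -y end a press tower (x -80 to 80, y -220 to -130, 290 high; its lever leans out to y -285, 435 high). Plunger at its (0, 5), D-shaft at its (0, 110).
- plunger_top (a point): Centre of the top of the red mushroom head (48 mm diameter, 16 mm thick) of the eject plunger on the deck; at rest 101 mm above the table. It moves with the head.
- plunger (a joint): Eject plunger, m: 0 up, 0.014 down at its stop. Springs back up by itself; takes 3 N to start, 8.6 N at the stop.
- shaft: Fixed vertical brass D-shaft on the deck. Origin on its axis at the deck's top (60 mm above the table), z up. 20 mm diameter with one flat, 5 mm from the axis, facing its +x; top end 28 mm above its origin, chamfered 2 mm wide, 3 mm high. Its yaw on the deck differs from start to start.
- collar (a joint): Black sprung collar, 48 mm diameter, round the foot of the shaft, m: 0 up (its top 11 mm above the shaft's origin), 0.007 pressed down to its stop (top at 4 mm). Takes 4 N to start, 9.6 N at the stop; springs back up. A white line on it marks the flat's side (+x of the shaft).
- knob: Loose black knob, 90 g, on the table. Origin: centre of its underside. Skirt 56 mm diameter, 29 high; on it a grip bar 52 long (its x), 14 wide (its y), from 29 to 55 mm high. D-bore from below, 26 deep, 22 diameter, flat 6 mm from the axis on its +x side, marked by a white line on the bar. Enters with +x within 6 degrees of the shaft's; home, its underside is 4 mm above the shaft's origin.
- can_a: Squashed aluminium can, red band, 69 mm diameter, 24 mm high, origin under its centre. Leave alone.
- can_b: Squashed aluminium can, blue band, 69 mm diameter, 24 mm high, origin under its centre. Leave alone.
- can_c: Squashed aluminium can, green band, 69 mm diameter, 24 mm high, origin under its centre. Leave alone.
- bottle: Green glass bottle, 74 mm diameter, 240 mm high, origin under its centre. Leave alone.
- vase: Empty white ceramic vase, up to 116 mm diameter, 210 mm high, origin under its centre. Leave alone.
- crate: Grey plastic crate, open on top, 320 mm (x) by 220 mm (y), 140 mm high, origin under its centre. Leave alone.
Things that resemble listed ones, but are neither listed nor needed, are in the scene too. What is shaped like the knob but blue is not meant.

How it is judged:
On the way, in this order (a step that is already met when the one before it is completed fails the run):
1. the eject plunger is pressed down to its stop (value of joint plunger above 0.0125 m), for 0.2 s.
2. the eject plunger has sprung back up (value of joint plunger below 0.002 m), for 0.1 s.
3. the knob is on the D-shaft, flats matched, pressed home against the collar (horizontal distance between knob and shaft below 0.003 m and z of knob in the frame of shaft below 0.0075 m and angle between the x axis of knob and the x axis of shaft, either way round below 0.15 rad and angle between knob's own z axis and vertical below 0.08 rad and value of joint collar above 0.005 m and contact force between knob and the fingers above 2 N), for 0.2 s.
At the end, for the whole second after the job is handed in: Knob on the D-shaft: axes within 3 mm, upright within 0.08 rad, flats within 0.15 rad, underside under 7.5 mm above the shaft origin; fingers on it with over 2 N, collar pressed over 5 of 7 mm; plunger up within 2 mm; cans, bottle, vase, crate within 30 mm of their starts (all of step 3 and value of joint plunger below 0.002 m and distance of each of can_a, can_b, can_c, bottle, vase, crate from where it was at the start of the episode below 0.03 m); the arm keeps its last pose, push and grip.
It fails at once if a bystander (can, bottle, vase or crate) is shoved more than 30 mm (distance of any of can_a, can_b, can_c, bottle, vase, crate from where it was at the start of the episode above 0.03 m).
It fails at once if the bottle or the vase is tipped over (angle between any of bottle, vase's own z axis and vertical above 0.4 rad).
It also fails if it takes over 51 s, if anything falls off the work surface, if the arm or the gripper's body presses on something with over 40 N, if the wrist force passes 120 N, or if a joint passes its speed limit or range.

## Working session

There is one attempt and no reset: what is moved stays moved. The work goes in short steps, Python scripts to look and compute and a tool call to move; the robot and the scene stay as the last step left them, time stands still between calls to the robot, and variables do not carry over. Pictures are saved under pics/ and viewed, about 8 in all and at most 12, crops included, and the job is handed in when it is done.

Besides the shell and the picture viewer there is one more tool, called after ">>>" as a command line: name --pt "numbers of a row" for each row, then --argument value for the rest. play_rows: Moves the arm, as the interface text tells. Shift numbers are shares of 0.2 m and turn numbers shares of 90 degrees, none past 1 either way. Its arguments: {"type":"object","properties":{"motion":{"type":"array","items":{"type":"array","items":{"type":"number"}}},"squeeze":{"type":"number"}},"required":["motion"]}

```bash
mkdir -p pics
cat > h.py <<'E'
import numpy as np, cv2
from bench import r, eyes, job
from scipy.spatial.transform import Rotation as Ro
def save(im,n): cv2.imwrite('pics/'+n,im[:,:,::-1])
def ray(p,xy):
    d=p['R'].T@np.linalg.inv(p['mtx'])@np.array([xy[0],xy[1],1.]); c=-p['R'].T@p['t']; return c,d
def onz(p,xy,z):
    c,d=ray(p,xy); return c+d*(z-c[2])/d[2]
def tri(p1,a,p2,b):
    A=[];B=[]
    for p,x in((p1,a),(p2,b)):
        c,d=ray(p,x); d=d/np.linalg.norm(d); M=np.eye(3)-np.outer(d,d); A.append(M);B.append(M@c)
    return np.linalg.lstsq(np.vstack(A),np.hstack(B),rcond=None)[0]
def proj(p,X):
    q=p['mtx']@(p['R']@np.array(X)+p['t']); return q[:2]/q[2]
E
python3 - <<'E'
from h import *
s=r.read_state(); print(s['time'],s['ee_pos'],s['eef_rot'],s['width'],s['ft_force'])
t=eyes.camera('top'); d=eyes.camera('side')
save(t['image'],'t0.png');save(d['image'],'s0.png')
for n,p in(('top',t),('side',d)):
    print(n,-p['R'].T@p['t'])
    for l in ['knob','shaft','plunger_top','crusher','collar']:
        for k in eyes.landmark_of(p,l)[:3]: print(l,'lm',np.round(k['xy'],1),round(k['p'],2), np.round(onz(p,k['xy'],{'shaft':.06,'plunger_top':.101,'collar':.06}.get(l,0)),3))
for l in ['can_a','bottle','vase','crate']:
    for k in eyes.landmark_of(t,l)[:4]: print(l,round(k['p'],2),np.round(onz(t,k['xy'],0),3))
E
```

```text
0.0 [ 0.19753699 -0.59254834  0.22174245] [ 9.87082584e-01  1.60210591e-01 -1.53809353e-04 -7.17389047e-04] 0.08673639993613402 [-0.49251637  0.09469192  0.10959905]
top [0.42119473 0.04920833 1.81044355]
knob lm [260.6 228.3] 0.65 [0.457 0.251 0.   ]
knob lm [339.4 195.9] 0.44 [ 0.568 -0.035  0.   ]
shaft lm [310.3 196.8] 0.49 [0.562 0.069 0.06 ]
plunger_top lm [337.9 192.8] 0.45 [ 0.571 -0.026  0.101]
crusher lm [340.8 198.5] 0.8 [ 0.559 -0.04   0.   ]
crusher lm [338.2 191.2] 0.23 [ 0.586 -0.031  0.   ]Traceback (most recent call last):
  File "<stdin>", line 8, in <module>
ValueError: it knows: bottle, can, crate, crusher, knob, plunger_top, shaft, vase
```

Run:
```python
from h import *
t=eyes.camera('top'); d=eyes.camera('side')
save(np.vstack([t['image']])[:, :],'t1.png');save(d['image'],'s1.png')
for n,p in(('top',t),('side',d)):
    print(n,-p['R'].T@p['t'])
    for l in ['knob','shaft','plunger_top','crusher','can','bottle','vase','crate']:
        for k in eyes.landmark_of(p,l)[:4]: print(l,'lm',np.round(k['xy'],1),round(k['p'],2), np.round(onz(p,k['xy'],{'shaft':.06,'plunger_top':.101}.get(l,0)),3))
```

```text
top [0.42119473 0.04920833 1.81044355]
knob lm [255.8 257.5] 0.77 [0.352 0.27  0.   ]
knob lm [261.  228.7] 0.5 [0.455 0.25  0.   ]
shaft lm [308.6 195.9] 0.5 [0.566 0.075 0.06 ]
plunger_top lm [338.9 192.9] 0.47 [ 0.571 -0.029  0.101]
crusher lm [340.8 195.3] 0.68 [ 0.571 -0.04   0.   ]
crusher lm [259.6 230.5] 0.16 [0.449 0.255 0.   ]
can lm [262.9 188.4] 0.78 [0.601 0.242 0.   ]
can lm [294.5 148.7] 0.55 [0.744 0.125 0.   ]
can lm [471.3 246.9] 0.44 [ 0.376 -0.505  0.   ]
can lm [460.7 185.6] 0.22 [ 0.598 -0.476  0.   ]
bottle lm [470.4 247.9] 0.62 [ 0.372 -0.501  0.   ]
vase lm [460.9 187. ] 0.88 [ 0.593 -0.476  0.   ]
crate lm [164.7 216.5] 0.62 [0.506 0.597 0.   ]
side [0.2134108  1.36994274 1.15035577]
knob lm [364.7 269. ] 0.78 [0.355 0.276 0.   ]
knob lm [334.5 256.1] 0.54 [0.462 0.245 0.   ]
knob lm [395.2 169.7] 0.35 [ 0.337 -0.307  0.   ]
shaft lm [319. 205.] 0.63 [0.562 0.069 0.06 ]
crusher lm [323.8 200.4] 0.92 [ 0.571 -0.034  0.   ]
can lm [391.1 170.5] 0.61 [ 0.353 -0.297  0.   ]
can lm [295.2 246.9] 0.53 [0.601 0.236 0.   ]
can lm [260.2 217.4] 0.51 [0.77  0.122 0.   ]
bottle lm [395.  144.6] 0.81 [ 0.365 -0.502  0.   ]
vase lm [392.8 170.5] 0.74 [ 0.346 -0.299  0.   ]
vase lm [344. 140.] 0.63 [ 0.593 -0.482  0.   ]
crate lm [292.  345.8] 0.87 [0.494 0.611 0.   ]
```

View pics/t0.png

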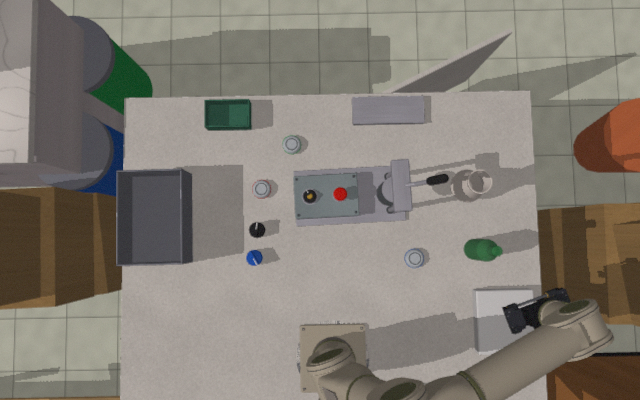

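View pics/s1.png

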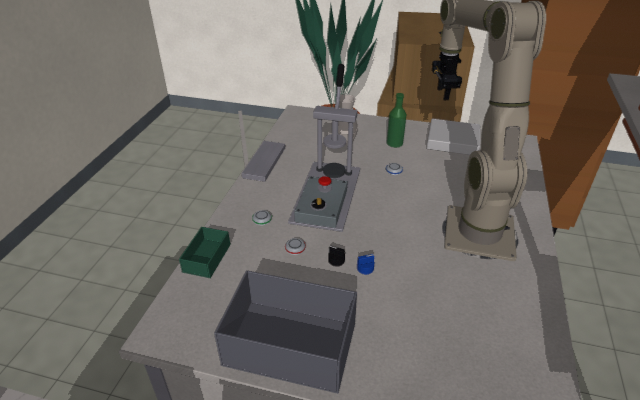

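The top view shows the black knob at (257,230), the blue look-alike at (254,258), the shaft at (310,196) and the red plunger at (340,194). The tower lies to the right (-y). Next I enlarge crops of the knob and shaft.

Run:
```python
from h import *
t=eyes.camera('top'); d=eyes.camera('side')
def crop(p,c,h,w,s): 
    x,y=c; return cv2.resize(p['image'][y-h:y+h,x-w:x+w],None,fx=s,fy=s,interpolation=cv2.INTER_CUBIC)
a=crop(t,(257,230),18,25,8);b=crop(t,(310,196),18,25,8);c=crop(d,(336,257),18,25,8);e=crop(d,(318,203),18,25,8)
save(np.vstack([np.hstack([a,b]),np.hstack([c,e])]),'c0.png')
# red centroid
P=[]
for p in(t,d):
    hsv=cv2.cvtColor(p['image'],cv2.COLOR_RGB2HSV); m=((hsv[...,0]<6)|(hsv[...,0]>174))&(hsv[...,1]>180)&(hsv[...,2]>90)
    m[:150]=0;m[230:]=0;m[:,:300]=0;m[:,370:]=0
    y,x=np.nonzero(m); P.append((x.mean(),y.mean())); print(len(x),P[-1],np.ptp(x),np.ptp(y))
    print(onz(p,P[-1],.097))
print(tri(t,P[0],d,P[1]))
for p in(t,d):
    print([np.round(k['xy'],1) for k in eyes.regions_of(p,'knob')])
```

```text
125 (np.float64(339.904), np.float64(193.512)) 12 11
[ 0.5687904 -0.0326912  0.097    ]
84 (np.float64(324.5), np.float64(180.5)) 11 7
[ 0.56789973 -0.02990957  0.097     ]
[ 0.56881333 -0.03282861  0.09479181]
[array([257.2, 231. ]), array([253.4, 260.3]), array([263.4, 187.2])]
[array([364.2, 264.5]), array([334.3, 254.6])]
```

View pics/c0.png

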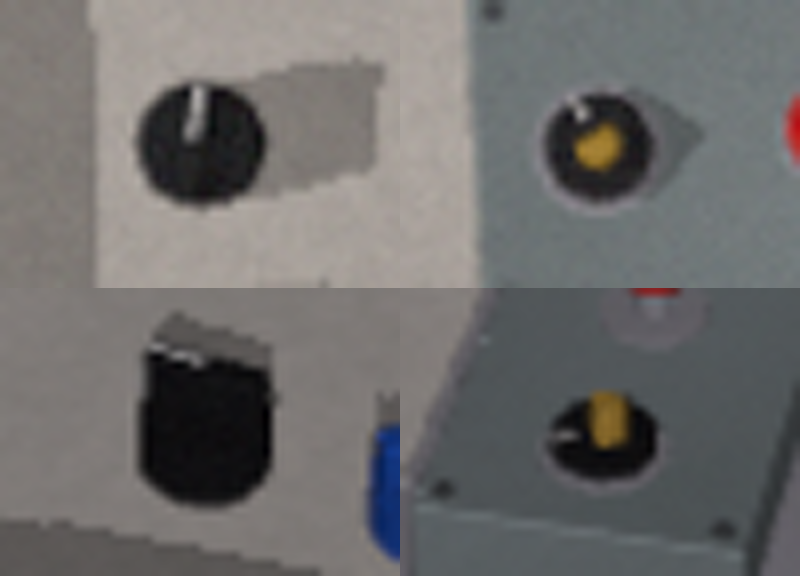

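The crops show the knob's white line pointing up in the top image (about +x, slightly -y). The collar's mark points up-left (+x, +y). I'll fit both numerically.

```bash
cat > fit.py <<'E'
from h import *
from scipy.optimize import least_squares
U=8
def up(p,c,w=16):
    x,y=int(c[0]),int(c[1]); im=cv2.resize(p['image'][y-w:y+w,x-w:x+w],None,fx=U,fy=U,interpolation=cv2.INTER_CUBIC).astype(float)
    return im,np.array([x-w,y-w])
def back(u,o): return (np.array(u)+.5)/U-.5+o
def dark(p,c,thr,extra=None):
    im,o=up(p,c); m=im.max(2)<thr
    if extra is not None: m|=extra(im)
    n,l,s,ce=cv2.connectedComponentsWithStats(m.astype(np.uint8))
    k=min(range(1,n),key=lambda k: np.hypot(*(ce[k]-im.shape[0]/2))-s[k,4]*.01)
    cs,_=cv2.findContours((l==k).astype(np.uint8),cv2.RETR_EXTERNAL,cv2.CHAIN_APPROX_NONE)
    h=cv2.convexHull(np.vstack(cs)); M=cv2.moments(h)
    return back((M['m10']/M['m00'],M['m01']/M['m00']),o),M['m00']/U**2
def hullc(p,X):
    h=cv2.convexHull(np.array([proj(p,x) for x in X],np.float32)); M=cv2.moments(h.astype(np.float32)); return np.array([M['m10'],M['m01']])/M['m00'],M['m00']
a=np.linspace(0,2*np.pi,60)[:-1]
def cyl(x,y,z0,z1,R): return [[x+R*np.cos(q),y+R*np.sin(q),z] for q in a for z in(z0,z1)]
def knobpts(x,y,yaw,z=0):
    c,s=np.cos(yaw),np.sin(yaw); P=cyl(x,y,z,z+.029,.028)
    return P+[[x+c*u-s*v,y+s*u+c*v,z+.055] for u in(-.026,.026) for v in(-.007,.007)]
def white(p,c,thr,rad):
    im,o=up(p,c); cc=(np.array(c)-o+.5)*U-.5
    yy,xx=np.mgrid[:im.shape[0],:im.shape[1]]
    w=np.clip(im.min(2)-thr,0,None)*(np.hypot(xx-cc[0],yy-cc[1])<rad*U)
    q=np.array([(w*xx).sum(),(w*yy).sum()])/w.sum(); return back(q,o)
E
python3 - <<'E'
from fit import *
t=eyes.camera('top'); d=eyes.camera('side')
kc=[];
for p,c in((t,(257,230)),(d,(335,255))):
    for thr in(60,85): print('knob',dark(p,c,thr))
    kc.append(dark(p,c,75)[0])
f=lambda v,ps=(0,1): np.hstack([hullc((t,d)[i],knobpts(v[0],v[1],np.radians(-10)))[0]-kc[i] for i in ps])
s=least_squares(f,[.455,.25],diff_step=1e-3); print('knob both',s.x,s.fun, 'top',least_squares(lambda v:f(v,(0,)),s.x,diff_step=1e-3).x,'side',least_squares(lambda v:f(v,(1,)),s.x,diff_step=1e-3).x, [hullc(q,knobpts(*s.x,-.17))[1] for q in(t,d)])
w=white(t,kc[0],60,6); W=onz(t,w,.055); print('knob white',w,W,'yaw',np.degrees(np.arctan2(W[1]-s.x[1],W[0]-s.x[0])),np.hypot(*(W[:2]-s.x)))
# collar
br=lambda im:(im[...,0]-im[...,2]>40)
sc=[]
for p,c in((t,(309,196)),(d,(318,205))):
    for thr in(60,80): print('collar',dark(p,c,thr,br if p is t else None))
    sc.append(dark(p,c,70,br if p is t else None)[0])
f=lambda v,ps=(0,1): np.hstack([hullc((t,d)[i],cyl(v[0],v[1],.0605,.071,.024))[0]-sc[i] for i in ps])
s=least_squares(f,[.565,.07],diff_step=1e-3);print('collar both',s.x,s.fun,'top',least_squares(lambda v:f(v,(0,)),s.x,diff_step=1e-3).x,'side',least_squares(lambda v:f(v,(1,)),s.x,diff_step=1e-3).x,[hullc(q,cyl(*s.x,.0605,.071,.024))[1] for q in(t,d)])
for p in(t,d):
    # restrict to radius
    cc=proj(p,[*s.x,.071]); w=white(p,cc,75,5.5 if p is t else 6.2); W=onz(p,w,.071); print('mark',w,W,'yaw',np.degrees(np.arctan2(W[1]-s.x[1],W[0]-s.x[0])),np.hypot(*(W[:2]-s.x)))
    im,o=up(p,cc); m=im[...,0]-im[...,2]>45; y,x=np.nonzero(m); print('brass',back((x.mean(),y.mean()),o),'model top/foot',proj(p,[*s.x,.088]),proj(p,[*s.x,.071]))
E
```

```text
knob (array([256.92280867, 229.55674588]), 174.9765625)
knob (array([256.88857135, 229.57828108]), 191.359375)
knob (array([336.16052111, 255.96067243]), 277.078125)
knob (array([336.06772665, 255.38343487]), 315.453125)
knob both [0.45199674 0.26221299] [ 0.12748631  0.01818343 -0.04674673  0.15148087] top [0.45207014 0.26266809] side [0.45200943 0.26150417] [208.2805487116566, 314.66708904644474]
knob white [255.94688563 226.09265215] [0.46359941 0.26134431 0.055     ] yaw -4.281680182653083 0.011635137194252099
collar (array([309.56188536, 195.91872237]), 126.046875)
collar (array([309.56169013, 195.96426698]), 141.484375)
collar (array([318.06746798, 203.34128524]), 114.2734375)
collar (array([318.04237465, 203.22906851]), 132.6484375)
collar both [0.56531815 0.07071512] [ 0.34715671 -0.13015842  0.02995121  0.59967046] top [0.56488513 0.07193412] side [0.56630414 0.06746084] [151.15745746833272, 120.93531331513077]
mark [307.23399758 191.73231408] [0.57938629 0.07969073 0.071     ] yaw 32.53824348988876 0.016687542217762336
brass [309.44267072 195.98321569] model top/foot [309.81338105 195.30255884] [309.88154888 195.70857775]
mark [316.1140873 198.8582231] [0.57782275 0.05128006 0.071     ] yaw -57.24259487031633 0.023110320646678856
brass [318.56963642 200.89595853] model top/foot [318.06539752 198.93755086] [318.075362   202.70130332]
```

```bash
cat >> h.py <<'E'
def down(yaw): # tool pointing down, tool x at world yaw (deg)
    c,s=np.cos(np.radians(yaw)),np.sin(np.radians(yaw)); return Ro.from_matrix(np.array([[c,s,0],[s,-c,0],[0,0,-1]]))
def rel(pos,yaw,s=None):
    s=s or r.read_state(); R0=Ro.from_quat(s['eef_rot']); 
    sh=R0.inv().apply(np.array(pos)-s['ee_pos'])/.2; tu=(R0.inv()*down(yaw)).as_rotvec()/(np.pi/2)
    return np.round(np.hstack([sh,tu]),3).tolist()
def st():
    s=r.read_state(); R=Ro.from_quat(s['eef_rot']).as_matrix(); print('t',round(s['time'],2),'pos',np.round(s['ee_pos'],4),'yaw',round(np.degrees(np.arctan2(R[1,0],R[0,0])),2),'tilt',np.round(R[:2,2],4),'F',np.round(s['ft_force'],1),'w',round(s['width'],4),'q',np.round(s['joint_positions'],2)); return s
E
python3 - <<'E'
from h import *
s=st()
print(rel([.265,-.43,.30],40,s)); print(rel([.40,-.10,.32],80,s))
d=eyes.camera('side'); print('side mark',onz(d,(313.6,203.4),.071))
E
```

```text
t 1.5 pos [ 0.1977 -0.5929  0.2226] yaw 18.44 tilt [ 0. -0.] F [-0.1  0.1  0.4] w 0.087 q [ 1.23  0.33 -0.06  1.46  0.02  1.35 -0.09]
[0.577, -0.666, -0.387, 0.0, -0.0, -0.24]
[1.739, -2.018, -0.487, 0.0, 0.0, -0.684]
side mark [0.57959875 0.07860741 0.071     ]
```

>>> play_rows --pt "0.58 -0.67 -0.4 0 0 -0.24 0" --pt "0.58 -0.67 -0.4 0 0 -0.24 0" --pt "0.58 -0.67 -0.4 0 0 -0.24 0" --squeeze 20

```text
time: 1.92
ee_pos: [0.2635, -0.4332, 0.3005]
eef_rot: [0.939, 0.344, -0.0, 0.0]
ft_force: [1.0, -0.5, 1.1]
width: 0.0649
```

Run:
```python
from h import *
s=st()
print(rel([.36,-.26,.32],60,s)); print(rel([.40,-.10,.32],80,s))
```

```text
t 1.93 pos [ 0.2635 -0.4332  0.3005] yaw 40.21 tilt [ 0.0001 -0.0003] F [ 1.  -0.5  1.1] w 0.0649 q [ 1.13  0.05 -0.2   1.63  0.01  1.46  0.06]
[0.928, -0.35, -0.098, 0.0, 0.0, -0.22]
[1.597, -0.832, -0.098, 0.0, 0.0, -0.442]
```

>>> play_rows --pt "0.93 -0.35 -0.1 0 0 -0.22 0" --pt "0.93 -0.35 -0.1 0 0 -0.22 0" --pt "0.93 -0.35 -0.1 0 0 -0.22 0" --pt "0.93 -0.35 -0.1 0 0 -0.22 0"

```text
time: 2.42
ee_pos: [0.3625, -0.2582, 0.3207]
eef_rot: [0.865, 0.501, 0.0, 0.001]
ft_force: [0.1, -0.9, -0.5]
width: 0.0247
```

Run:
```python
from h import *
s=st()
print(rel([.42,-.08,.32],85,s)); print(rel([.5688,-.0328,.16],90,s))
```

```text
t 2.42 pos [ 0.3625 -0.2582  0.3207] yaw 60.19 tilt [ 0.0015 -0.0014] F [ 0.1 -0.9 -0.5] w 0.0247 q [ 0.96 -0.09 -0.41  1.72 -0.04  1.5   0.04]
[0.916, -0.193, 0.003, 0.001, 0.001, -0.276]
[1.491, 0.333, 0.804, 0.001, 0.001, -0.331]
```

>>> play_rows --pt "0.92 -0.19 0 0 0 -0.28 0" --pt "0.92 -0.19 0 0 0 -0.28 0" --pt "0.92 -0.19 0 0 0 -0.28 0" --pt "0.92 -0.19 0 0 0 -0.28 0"

```text
time: 2.92
ee_pos: [0.4209, -0.0798, 0.3201]
eef_rot: [0.735, 0.679, 0.0, 0.0]
ft_force: [-0.5, -1.3, -0.7]
width: 0.0003
```

Run:
```python
from h import *
s=st()
print(rel([.5688,-.0328,.16],90,s))
```

```text
t 2.92 pos [ 0.4209 -0.0798  0.3201] yaw 85.47 tilt [ 0.001  -0.0003] F [-0.5 -1.3 -0.7] w 0.0003 q [ 0.77 -0.13 -0.61  1.75 -0.08  1.5   0.09]
[0.293, 0.718, 0.801, 0.001, 0.0, -0.05]
```

>>> play_rows --pt "0.15 0.36 0.4 0 0 -0.05 0" --pt "0.29 0.72 0.8 0 0 -0.05 0" --pt "0.29 0.72 0.8 0 0 -0.05 0" --pt "0.29 0.72 0.8 0 0 -0.05 0" --pt "0.29 0.72 0.8 0 0 -0.05 0"

```text
time: 3.55
ee_pos: [0.5679, -0.0391, 0.1565]
eef_rot: [0.71, 0.704, -0.001, -0.002]
ft_force: [-0.2, -0.7, 0.6]
width: 0.0001
```

Run:
```python
from h import *
s=st()
print(rel([.5688,-.0328,.10],90,s),rel([.5688,-.0328,.084],90,s))
t=eyes.camera('top'); d=eyes.camera('side')
a=cv2.resize(t['image'][150:240,270:400],None,fx=3,fy=3,interpolation=cv2.INTER_CUBIC);b=cv2.resize(d['image'][130:220,260:390],None,fx=3,fy=3,interpolation=cv2.INTER_CUBIC)
save(np.hstack([a,b]),'p1.png')
```

```text
t 3.55 pos [ 0.5679 -0.0391  0.1565] yaw 89.49 tilt [-0.0049  0.0015] F [-0.2 -0.7  0.6] w 0.0001 q [ 0.58  0.34 -0.71  1.66  0.23  1.23 -0.19]
[0.031, 0.006, 0.283, -0.003, -0.001, -0.006] [0.031, 0.006, 0.363, -0.003, -0.001, -0.006]
```

View pics/p1.png

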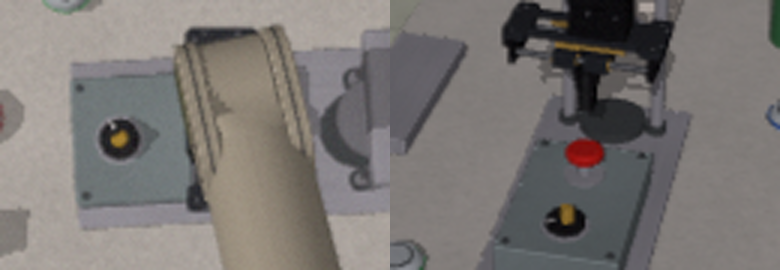

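The closed fingertips are above the red head (side view, about (585,150) in the crop), so I press.

>>> play_rows --pt "0 0 0.25 0 0 0 0" --pt "0 0 0.38 0 0 0 0" --pt "0 0 0.4 0 0 0 0" --pt "0 0 0.4 0 0 0 0"

```text
time: 4.15
ee_pos: [0.5689, -0.0401, 0.0869]
eef_rot: [0.711, 0.703, -0.001, 0.003]
ft_force: [-27.0, -1.4, 58.8]
width: 0.0003
```

Run:
```python
from h import *
s=st()
```

```text
t 4.15 pos [ 0.5689 -0.0401  0.0869] yaw 89.41 tilt [ 0.0027 -0.0051] F [-27.   -1.4  58.8] w 0.0003 q [ 0.55  0.41 -0.69  1.74  0.3   1.09 -0.24]
```

>>> play_rows --pt "0 0 -0.02 0 0 0 0" --pt "0 0 -0.02 0 0 0 0" --pt "0 0 -0.2 0 0 0 0" --pt "0 0 -0.4 0 0 0 0" --pt "0 0 -0.4 0 0 0 0"

```text
time: 4.78
ee_pos: [0.5702, -0.0395, 0.1644]
eef_rot: [0.711, 0.704, 0.002, 0.003]
ft_force: [0.6, 0.7, -0.3]
width: 0.0005
```

Run:
```python
from h import *
s=st(); d=eyes.camera('side')
hsv=cv2.cvtColor(d['image'],cv2.COLOR_RGB2HSV); m=((hsv[...,0]<6)|(hsv[...,0]>174))&(hsv[...,1]>180)&(hsv[...,2]>90)
m=m[150:230,300:370]; y,x=np.nonzero(m); print(x.mean()+300,y.mean()+150,len(x))
s=st(); print(rel([.452,.2623,.20],174,s))
```

```text
t 4.78 pos [ 0.5702 -0.0395  0.1644] yaw 89.43 tilt [ 0.0074 -0.0025] F [ 0.6  0.7 -0.3] w 0.0005 q [ 0.58  0.33 -0.71  1.66  0.23  1.23 -0.19]
324.5 180.5 84
t 4.83 pos [ 0.5692 -0.0396  0.1622] yaw 89.43 tilt [ 0.0044 -0.0022] F [0.1 0.1 0. ] w 0.0003 q [ 0.58  0.33 -0.71  1.66  0.23  1.23 -0.19]
[1.503, -0.6, -0.195, 0.001, 0.003, -0.94]
```

>>> play_rows --pt "0.9 -0.35 -0.25 0 0 -0.5 100" --pt "0.9 -0.35 -0.25 0 0 -0.5 100" --pt "0.9 -0.35 -0.25 0 0 -0.5 100" --pt "0.9 -0.35 -0.25 0 0 -0.5 100" --pt "0.9 -0.35 -0.25 0 0 -0.5 100"

```text
time: 5.45
ee_pos: [0.4994, 0.1423, 0.2095]
eef_rot: [0.386, 0.923, -0.0, 0.0]
ft_force: [-0.1, -0.3, -0.4]
width: 0.0421
```

Run:
```python
from h import *
s=st(); print(rel([.452,.2623,.16],174,s))
```

```text
t 5.45 pos [0.4994 0.1423 0.2095] yaw 134.63 tilt [ 0.0003 -0.001 ] F [-0.1 -0.3 -0.4] w 0.0421 q [ 0.49  0.22 -0.95  1.72  0.19  1.3   0.27]
[0.594, 0.253, 0.247, -0.001, 0.0, -0.437]
```

>>> play_rows --pt "0.59 0.25 0.25 0 0 -0.44 100" --pt "0.59 0.25 0.25 0 0 -0.44 100" --pt "0.59 0.25 0.25 0 0 -0.44 100" --pt "0.59 0.25 0.25 0 0 -0.44 100" --pt "0.59 0.25 0.25 0 0 -0.44 100"

```text
time: 6.08
ee_pos: [0.4533, 0.2598, 0.1587]
eef_rot: [0.054, 0.999, -0.0, -0.001]
ft_force: [0.1, -0.3, -0.1]
width: 0.0857
```

Run:
```python
from fit import *
s=st(); print(rel([.452,.2623,.16],174,s))
d=eyes.camera('side'); t=eyes.camera('top')
im,o=up(t,(256.9,229.6)); g=im.min(2); ys,xs=np.nonzero(g>90); 
s=st(); print(rel([.452,.2623,.038],174,s))
a=cv2.resize(d['image'][180:290,270:400],None,fx=5,fy=5,interpolation=cv2.INTER_CUBIC); save(a,'k1.png')
```

```text
t 6.08 pos [0.4533 0.2598 0.1587] yaw 173.81 tilt [-0.0012 -0.0008] F [ 0.1 -0.3 -0.1] w 0.0857 q [ 0.34  0.34 -1.1   1.77  0.32  1.23  0.61]
[0.008, 0.012, -0.006, -0.001, -0.001, -0.002]
t 6.17 pos [0.4533 0.2601 0.1592] yaw 173.74 tilt [-0.0004 -0.0006] F [ 0.7 -0.1 -0. ] w 0.0863 q [ 0.34  0.34 -1.1   1.77  0.32  1.23  0.61]
[0.008, 0.01, 0.606, -0.0, -0.0, -0.003]
```

View pics/k1.png

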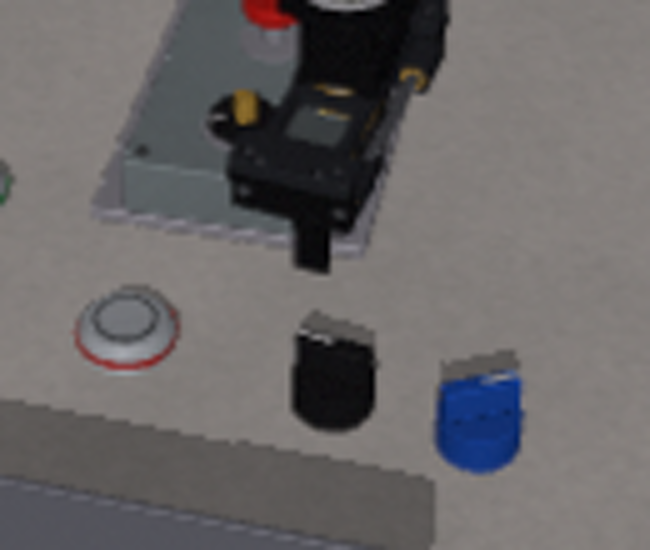

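>>> play_rows --pt "0.01 0.01 0.3 0 0 0 100" --pt "0.01 0.01 0.55 0 0 0 100" --pt "0.01 0.01 0.63 0 0 0 100" --pt "0.01 0.01 0.63 0 0 0 100"

```text
time: 6.68
ee_pos: [0.451, 0.2636, 0.0338]
eef_rot: [0.052, 0.999, -0.0, -0.0]
ft_force: [-0.0, -0.1, 0.5]
width: 0.0871
```

Run:
```python
from fit import *
s=st(); print(rel([.452,.2623,.0325],174,s))
```

```text
t 6.67 pos [0.451  0.2636 0.0338] yaw 174.04 tilt [-0.0008 -0.0002] F [-0.  -0.1  0.5] w 0.0871 q [ 0.22  0.5  -0.99  1.89  0.49  1.02  0.48]
[-0.006, -0.006, 0.007, -0.0, -0.0, 0.0]
```

>>> play_rows --pt "-0.005 -0.005 0.005 0 0 0 0" --pt "-0.005 -0.005 0.005 0 0 0 0" --pt "-0.005 -0.005 0.005 0 0 0 0" --pt "-0.005 -0.005 0.005 0 0 0 0" --pt "-0.005 -0.005 0.005 0 0 0 0" --squeeze 40

```text
time: 7.3
ee_pos: [0.4519, 0.2626, 0.0328]
eef_rot: [0.051, 0.999, -0.0, 0.0]
ft_force: [-0.6, 0.6, 0.3]
width: 0.0452
```

>>> play_rows --pt "0 0 0 0 0 0 0" --pt "0 0 0 0 0 0 0" --pt "0 0 0 0 0 0 0" --pt "0 0 0 0 0 0 0" --pt "0 0 0 0 0 0 0"

```text
time: 7.92
ee_pos: [0.4518, 0.2625, 0.0326]
eef_rot: [0.051, 0.999, -0.0, -0.0]
ft_force: [-0.5, -0.8, -0.3]
width: 0.0136
```

Run:
```python
from fit import *
s=st(); print(rel([.452,.2623,.22],174,s))
```

```text
t 7.92 pos [0.4518 0.2625 0.0326] yaw 174.14 tilt [-0.     -0.0001] F [-0.5 -0.8 -0.3] w 0.0136 q [ 0.22  0.5  -0.99  1.89  0.49  1.02  0.48]
[-0.001, -0.001, -0.937, -0.0, -0.0, 0.002]
```

>>> play_rows --pt "0 0 -0.3 0 0 0 0" --pt "0 0 -0.65 0 0 0 0" --pt "0 0 -0.65 0 0 0 0" --pt "0 0 -0.65 0 0 0 0"

```text
time: 8.43
ee_pos: [0.452, 0.2623, 0.1626]
eef_rot: [0.051, 0.999, -0.0, 0.0]
ft_force: [0.1, -0.8, -1.3]
width: 0.0137
```

Run:
```python
from fit import *
s=st(); print(rel([.5649,.0719,.16],208,s))
```

```text
t 8.43 pos [0.452  0.2623 0.1626] yaw 174.11 tilt [ 0.0007 -0.0005] F [ 0.1 -0.8 -1.3] w 0.0137 q [ 0.34  0.34 -1.11  1.77  0.32  1.24  0.61]
[-0.659, -0.889, 0.014, -0.0, 0.0, -0.377]
```

Knob is held and lifted. I move it above the shaft and compare the two in the side view.

>>> play_rows --pt "-0.66 -0.89 0.01 0 0 -0.38 0" --pt "-0.66 -0.89 0.01 0 0 -0.38 0" --pt "-0.66 -0.89 0.01 0 0 -0.38 0" --pt "-0.66 -0.89 0.01 0 0 -0.38 0" --pt "-0.66 -0.89 0.01 0 0 -0.38 0"

```text
time: 9.05
ee_pos: [0.5653, 0.0681, 0.1579]
eef_rot: [-0.242, 0.97, 0.0, -0.002]
ft_force: [0.2, 0.3, -1.4]
width: 0.014
```

Run:
```python
from fit import *
s=st(); print(rel([.5649,.0719,.16],208,s))
d=eyes.camera('side')
save(cv2.resize(d['image'][140:230,260:390],None,fx=5,fy=5,interpolation=cv2.INTER_CUBIC),'m1.png')
s=st();print('knob bottom exp',proj(d,[*s['ee_pos'][:2],s['ee_pos'][2]-.0326]), 'shaft top exp',proj(d,[.5649,.0719,.088]))
```

```text
t 9.05 pos [0.5653 0.0681 0.1579] yaw -151.97 tilt [-0.0037 -0.0001] F [ 0.2  0.3 -1.4] w 0.014 q [ 0.68  0.49 -1.12  1.65  0.45  1.3   1.53]
[-0.007, 0.018, -0.011, 0.001, -0.002, 0.0]
t 9.1 pos [0.5644 0.0707 0.1584] yaw -151.82 tilt [-0.0034  0.0006] F [ 0.3  0.7 -1.1] w 0.014 q [ 0.67  0.49 -1.12  1.65  0.45  1.3   1.53]
knob bottom exp [318.3041789  190.44786739] shaft top exp [318.09261714 199.15786822]
```

View pics/m1.png

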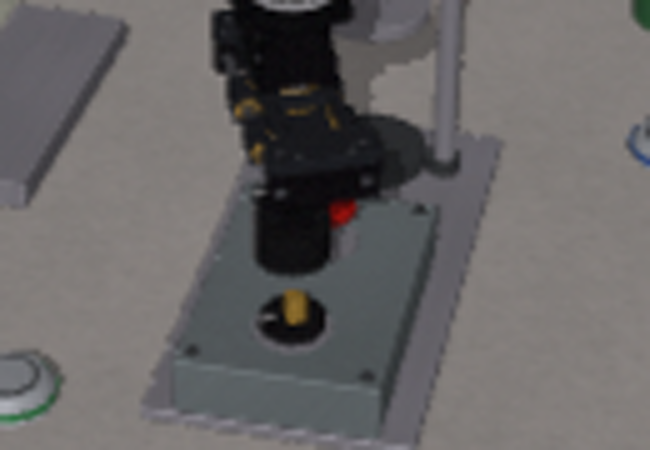

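>>> play_rows --pt "0 0 0.1 0 0 0 0" --pt "0 0 0.15 0 0 0 0" --pt "0 0 0.15 0 0 0 0" --pt "0 0 0.15 0 0 0 0"

```text
time: 9.6
ee_pos: [0.565, 0.0725, 0.1309]
eef_rot: [-0.245, 0.969, -0.0, 0.0]
ft_force: [-0.1, -0.0, -0.9]
width: 0.0137
```

Run:
```python
from fit import *
s=st(); print(rel([.5649,.0719,.125],208,s))
d=eyes.camera('side'); s=st()
zb=s['ee_pos'][2]-.0326
P=np.array([proj(d,[s['ee_pos'][0]+.028*np.cos(q),s['ee_pos'][1]+.028*np.sin(q),z]) for q in a for z in(zb,zb+.029)])
print('model cols',P[:,0].min(),P[:,0].max(),'bottom row',P[:,1].max())
for row in range(188,200):
    v=d['image'][row,300:340].max(1).astype(float); k=np.nonzero(v<60)[0]
    if len(k): print(row,300+k[0],300+k[-1],v[max(0,k[0]-2):k[0]+2],v[k[-1]-1:k[-1]+3])
```

```text
t 9.6 pos [0.565  0.0725 0.1309] yaw -151.63 tilt [ 0.0003 -0.    ] F [-0.1 -0.  -0.9] w 0.0137 q [ 0.66  0.51 -1.1   1.68  0.48  1.25  1.51]
[0.002, -0.003, 0.029, -0.0, 0.0, 0.004]
t 9.65 pos [0.5651 0.0724 0.1311] yaw -151.64 tilt [ 0.0007 -0.0001] F [-0.4  0.2 -0.9] w 0.0137 q [ 0.66  0.51 -1.1   1.68  0.48  1.25  1.51]
model cols 309.9168233029393 326.0350082415638 bottom row 201.86359515707423
188 311 326 [94. 62. 27. 21.] [26. 53. 62. 93.]
189 311 325 [93. 60. 27. 20.] [18. 38. 68. 94.]
190 311 325 [95. 60. 26. 17.] [20. 36. 67. 77.]
191 311 325 [93. 61. 26. 17.] [16. 15. 66. 97.]
192 311 325 [92. 63. 29. 15.] [17. 15. 63. 66.]
193 311 326 [93. 61. 25. 18.] [12. 59. 68. 88.]
194 311 326 [93. 62. 26. 16.] [13. 59. 87. 91.]
195 311 326 [93. 61. 25. 12.] [11. 59. 87. 92.]
196 311 325 [91. 60. 25. 15.] [15. 11. 60. 86.]
197 310 325 [90. 89. 55. 21.] [14. 23. 62. 87.]
198 311 325 [90. 65. 32. 14.] [14. 29. 83. 92.]
199 311 324 [90. 76. 42. 18.] [18. 21. 62. 87.]
```

>>> play_rows --pt "0 0 0.03 0 0 0 0" --pt "0 0 0.05 0 0 0 0" --pt "0 0 0.06 0 0 0 0" --pt "0 0 0.07 0 0 0 0" --pt "0 0 0.07 0 0 0 0"

```text
time: 10.28
ee_pos: [0.5649, 0.0709, 0.1164]
eef_rot: [-0.244, 0.97, -0.001, -0.0]
ft_force: [-0.2, -4.7, -1.5]
width: 0.0137
```

Run:
```python
from fit import *
s=st();print(s['torque'])
```

```text
t 10.28 pos [0.5649 0.0709 0.1164] yaw -151.71 tilt [-0.0004 -0.0015] F [-0.2 -4.7 -1.5] w 0.0137 q [ 0.65  0.53 -1.09  1.7   0.5   1.22  1.5 ]
[-1.04401413 -0.1280533   0.02624819]
```

>>> play_rows --pt "0.002 -0.004 0.01 0 0 0 0" --pt "0.002 -0.004 0.02 0 0 0 0" --pt "0.002 -0.004 0.03 0 0 0 0" --pt "0.002 -0.004 0.04 0 0 0 0" --pt "0.002 -0.004 0.04 0 0 0 0"

```text
time: 10.9
ee_pos: [0.5649, 0.0707, 0.1083]
eef_rot: [-0.245, 0.97, -0.0, -0.0]
ft_force: [-1.2, -4.9, -0.8]
width: 0.0133
```

Run:
```python
from fit import *
s=st();print(s['torque'])
```

```text
t 10.9 pos [0.5649 0.0707 0.1083] yaw -151.68 tilt [-0.0004 -0.0007] F [-1.2 -4.9 -0.8] w 0.0133 q [ 0.64  0.54 -1.08  1.71  0.5   1.21  1.5 ]
[-1.13645109  0.09848123 -0.00165476]
```

>>> play_rows --pt "0.002 -0.003 0.02 0 0 0 0" --pt "0.002 -0.003 0.035 0 0 0 0" --pt "0.002 -0.003 0.05 0 0 0 0" --pt "0.002 -0.003 0.065 0 0 0 0" --pt "0.002 -0.003 0.07 0 0 0 0"

```text
time: 11.52
ee_pos: [0.5651, 0.0706, 0.0964]
eef_rot: [-0.245, 0.97, -0.001, 0.0]
ft_force: [-10.9, -8.4, 29.5]
width: 0.0139
```

Run:
```python
from fit import *
s=st();print(s['torque'])
```

```text
t 11.53 pos [0.5651 0.0706 0.0964] yaw -151.67 tilt [ 0.0004 -0.001 ] F [-10.9  -8.4  29.5] w 0.0139 q [ 0.64  0.55 -1.07  1.72  0.52  1.19  1.49]
[-1.70327694  2.75274757 -0.04703177]
```

>>> play_rows --pt "0 0 0 0 0 0 0" --pt "0 0 0 0 0 0 0" --pt "0 0 0 0 0 0 0" --pt "0 0 0 0 0 0 0"

```text
time: 12.02
ee_pos: [0.5651, 0.0706, 0.0965]
eef_rot: [-0.245, 0.97, -0.001, 0.0]
ft_force: [-10.3, -6.6, 22.8]
width: 0.0137
```

Run:
```python
from fit import *
d=eyes.camera('side'); s=st()
x,y,z=s['ee_pos']; zb=z-.0326
P=lambda zb:max(proj(d,[x+.028*np.cos(q),y+.028*np.sin(q),zb])[1] for q in a)
print('bottom rows: model',P(zb),'+3mm',P(zb+.003))
print(d['image'][200:216,316:321].max(2))
save(cv2.resize(d['image'][150:230,260:390],None,fx=6,fy=6,interpolation=cv2.INTER_CUBIC),'f1.png')
```

```text
t 12.07 pos [0.5651 0.0706 0.0965] yaw -151.67 tilt [ 0.0006 -0.0011] F [-10.3  -6.8  23.7] w 0.0137 q [ 0.64  0.55 -1.07  1.72  0.52  1.19  1.49]
bottom rows: model 209.25814209567196 +3mm 208.5973168472558
[[ 16  16  14  11  14]
 [ 16  17  16  18  16]
 [ 16  16  17  15  14]
 [ 20  20  18  18  17]
 [ 17  18  18  19  18]
 [ 17  18  20  19  16]
 [ 20  18  19  18  19]
 [ 18  18  19  17  18]
 [ 30  23  24  26  23]
 [ 70  53  54  64  56]
 [100 103 100  98  96]
 [ 89  87  88  86  87]
 [ 88  87  87  87  87]
 [ 87  88  88  87  87]
 [ 89  90  90  89  86]
 [113 111 107  98  93]]
```

View pics/f1.png

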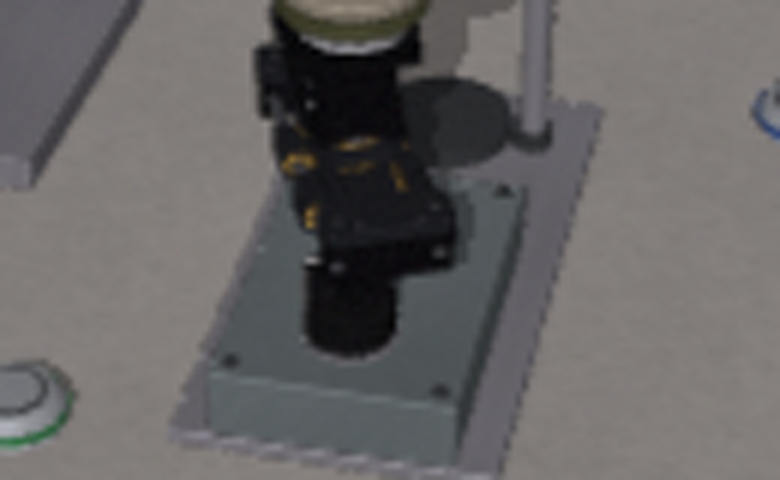

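Run:
```python
from h import *
print(job.close_job()); st()
```

```text
the job is handed in; nothing more can be done
None
the job is handed in; nothing more can be done
```

I pressed the plunger down and let it spring back, then seated the black knob on the D-shaft and handed the job in at about 12 s. The arm is still holding and pressing the knob. No verdict was reported.

- **Plunger:** I pressed until the fingertips were 87 mm above the table, which is the stop. The force there was about 59 N. Afterwards the red head was back at its starting pixel position in the side view. At the end the gripper hides it in that view, but the gripper's body is about 65 mm above its height.
- **Knob:** I gripped it by its bar (13.7 mm opening) and turned it to a yaw of about 28° to match the shaft. It slid on with almost no vertical force, so the flats met.
- **Last checks:**
  - The tool height of 96.5 mm puts the knob's underside about 4 mm above the shaft's origin, which is home.
  - Vertical force was about 23 N, more than the 9.6 N needed to hold the collar at its stop.
  - The knob's lower edge in the side view matched the predicted row within about half a pixel, so it had not slipped in the grip.
- **What disagreed:**
  - A sideways force of about 12 N remains at the shaft.
  - The two cameras placed the shaft up to 4 mm apart in y. I used the top view, and the knob settled about 1 mm from it.
- **Not checked:** I did not measure the cans, bottle, vase and crate again at the end. The moves were planned clear of them, and no unexpected contact forces showed.

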